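# Rack the varnish brushes by width

### The arm

A 6-joint arm with a two-finger parallel gripper is mounted at the origin on the work surface; the furniture and walls round the work are solid. World frame = base frame: x ahead of the robot, y to its left, z up, the work surface at z = 0. Lengths are in m, angles in rad, forces in N, time in s.
With the tool pointing down it reaches from about 0.225 to 0.875 m from the base axis. Payload 3.4 kg.
Tool frame: the origin (TCP) lies between the finger pads; the fingertips stand 22 mm ahead of it and the grasp point (between the pads) lies 3 mm ahead of it (manip.finger_overhang is the distance from the TCP to the fingertips, in m); z points along the fingers, y is the line along which they close (so a half turn about z gives the same grasp; the last joint's range is limited). The gripper opens to 85 mm and grips with 20 to 120 N. Pads are 22 mm wide; open, the fingers measure 114 mm over their backs; the gripper's body (76 mm by 85 mm) begins 54 mm behind the grasp point. The pads swing forward as they close: fully open they stand 13 mm farther back than shut.
Start: joints at [-0.121, 0.276, 1.505, -0, 1.361, -0.121], TCP at [0.575, -0, 0.253] pointing down, gripper open.
Joint ranges: [-2.89, 2.89], [-0.75, 2.08], [0.22, 2.7], [-1.18, 4.32], [0.11, 2.71], [-2.7, 2.7]. Speed limits (rad/s): [2.57, 2.57, 3.14, 3.14, 3.14, 3.14].

### API

Orientations are given as a unit quaternion [w, x, y, z].
In Python, from rig import get_state, eyes, order, manip gives the robot as it stands.
- The arm moves only by the tool drive_tool, never from a script. Its argument "rows" is a list of rows, each a list of 4 numbers: the shift along the tool's x, y, z in units of 25 mm (1.0 is 25 mm), then the turn about the tool's z in units of 6 degrees (1.0 is 6 degrees). A call has exactly 8 rows; each row is the pose to reach, as a shift and turn from the pose commanded when the call began, along the tool's axes at that moment; what a row does not reach only later rows make up. A row lasts 1/12 s, in which the tool goes at most 41.7 mm and 7.16 degrees, less where a joint would pass 70% of its speed; a pose out of reach is approached as far as the arm can. A call with a gripper value outside its range is refused whole. "grip" is the finger opening in mm, from 0 to 85.4, set as the call begins (left out, the last holds). The fingers move at their own pace and stop on an object; "newtons" is the grip in N (left out, the last holds). Time passes only in rows, so rows that repeat a pose let the fingers close, or fill a call up. It gives the time, the measured TCP pose, the force, the opening and the grip force at its end, in the units of the state.
- get_state(): the state, without advancing time (a new reading comes with each control period).
- eyes.get_image(name): name is "scene" or "side" or "wrist"; returns (picture, depth): 420x560x3 uint8, red, green, blue; 420x560 float32, m along the optical axis (not along the pixel's ray), 0 where there is no reading.
- eyes.camera_info(name): a dict with "fx", "fy", "cx", "cy" (pixels), "R" (3x3) and "t" (3): a world point X has camera coordinates R X + t. Camera axes: x right, y down, z forward; pixel columns grow to the right and rows downward; lengths in m; the calibration is good to about 2 mm. A picture is of the moment at which its call begins: read the wrist's pose just before it. camera_info takes no time and is no camera call; for the wrist camera it gives the pose at the moment of the call.
- order.sign_off(): hands the job in; it is judged then, once.
The state is a dict: "clock": time; "qpos": joint angles; "qd": joint speeds; "effort": joint torques, N m; "position": TCP position; "ee_rot": TCP orientation; "contact_force": force on the tool from outside, world axes, zero at the start; "moment": the same for the moment, N m; "width": finger opening in m; "gripper_force": force on a finger pad.
Only numpy, scipy, OpenCV 4.12 (cv2) and the standard library are available. Lean on these libraries where they do the work, as an engineer would, in place of code of your own. Each camera call takes 0.05 s, during which the arm holds its last target. There are 200 camera calls.

### The job

Put the four flat varnish brushes away on the wooden brush rest, one in each cradle, in order of width: the widest in the cradle at the turntable's end of the rest, because the painter lays the broad ground first, then narrower and narrower to the narrowest at the other end. Every brush must lie level with its handle down in both wire forks of its cradle and its bristles on the far side of the rest, pointing away from the robot.

Things in the scene. Friction and masses are not known exactly. Their poses are not given: they have to be found in the camera images.
- brush_25: loose flat varnish brush, head 25 mm wide (the four differ only in this), 205 mm long. Origin on its underside where handle meets ferrule; x points to the bristles, z up. Handle 20 wide, 15 thick, underside z = 1.5, from x = -7 back to a bulb 26 wide, 18 thick at x = -104 to -130; ferrule x = 0 to 32, 18 thick; bristles to x = 75. Under 110 g, balances at x = -55 to -25: grasp about x = -52
- brush_38: loose flat varnish brush, head 38 mm wide (the four differ only in this), 205 mm long. Origin on its underside where handle meets ferrule; x points to the bristles, z up. Handle 20 wide, 15 thick, underside z = 1.5, from x = -7 back to a bulb 26 wide, 18 thick at x = -104 to -130; ferrule x = 0 to 32, 18 thick; bristles to x = 75. Under 110 g, balances at x = -55 to -25: grasp about x = -52
- brush_50: loose flat varnish brush, head 50 mm wide (the four differ only in this), 205 mm long. Origin on its underside where handle meets ferrule; x points to the bristles, z up. Handle 20 wide, 15 thick, underside z = 1.5, from x = -7 back to a bulb 26 wide, 18 thick at x = -104 to -130; ferrule x = 0 to 32, 18 thick; bristles to x = 75. Under 110 g, balances at x = -55 to -25: grasp about x = -52
- brush_63: loose flat varnish brush, head 63 mm wide (the four differ only in this), 205 mm long. Origin on its underside where handle meets ferrule; x points to the bristles, z up. Handle 20 wide, 15 thick, underside z = 1.5, from x = -7 back to a bulb 26 wide, 18 thick at x = -104 to -130; ferrule x = 0 to 32, 18 thick; bristles to x = 75. Under 110 g, balances at x = -55 to -25: grasp about x = -52
- cradle_a: one of 4 identical fixed cradles, in any order: dark block 100 x 34 x 10 mm, two forks of 5 mm steel wire across it at x = -32.5 and +32.5. Wire floor top 24 mm above the origin, 22 mm clear there, flaring to 43 mm at the horn tips, 49 mm up. Handle lies along x in both forks; fingers fit between them. Origin: centre of block's underside (10 mm above table); x along the trough, away from robot
- cradle_b: one of 4 identical fixed cradles, in any order: dark block 100 x 34 x 10 mm, two forks of 5 mm steel wire across it at x = -32.5 and +32.5. Wire floor top 24 mm above the origin, 22 mm clear there, flaring to 43 mm at the horn tips, 49 mm up. Handle lies along x in both forks; fingers fit between them. Origin: centre of block's underside (10 mm above table); x along the trough, away from robot
- cradle_c: one of 4 identical fixed cradles, in any order: dark block 100 x 34 x 10 mm, two forks of 5 mm steel wire across it at x = -32.5 and +32.5. Wire floor top 24 mm above the origin, 22 mm clear there, flaring to 43 mm at the horn tips, 49 mm up. Handle lies along x in both forks; fingers fit between them. Origin: centre of block's underside (10 mm above table); x along the trough, away from robot
- cradle_d: one of 4 identical fixed cradles, in any order: dark block 100 x 34 x 10 mm, two forks of 5 mm steel wire across it at x = -32.5 and +32.5. Wire floor top 24 mm above the origin, 22 mm clear there, flaring to 43 mm at the horn tips, 49 mm up. Handle lies along x in both forks; fingers fit between them. Origin: centre of block's underside (10 mm above table); x along the trough, away from robot
- rest: fixed brush rest: light wooden board 130 (x) x 300 (y) x 10 mm with the four cradles parallel in a row at y = +105, +35, -35, -105 mm, x = 0. Origin: centre of its underside, on the table; x points away from the robot, y along the row. A seated brush held centrally between the forks has its origin at x = +52, z = 32.5 mm in this frame
- turntable: fixed black round turntable on a foot, 226 mm across, 85 mm high, near the robot's base on its left or right; origin: centre of its underside. It tells which end of the rest is which

How it is judged:
By the outcome, as a careful person would: the job done as asked, in the order asked, and still so for the second after the job is handed in, with the robot touching nothing.
It also fails if it takes over 109 s, if anything falls off the work surface, if the arm or the gripper's body presses on something with over 40 N, if the wrist force passes 120 N, or if a joint passes its speed limit or range.

## Working session

There is one attempt and no reset: what is moved stays moved. The work goes in short steps, Python scripts to look and compute and a tool call to move; the robot and the scene stay as the last step left them, time stands still between calls to the robot, and variables do not carry over. Pictures are saved under pics/ and viewed, at most 14 in all, crops included, and the job is handed in when it is done.

Besides the shell and the picture viewer there is one more tool, called in YAML: its name, and indented under it one key for each argument. drive_tool: Moves the arm, as the interface text tells. Its arguments: {"type":"object","properties":{"rows":{"type":"array","items":{"type":"array","items":{"type":"number"}}},"grip":{"type":"number"},"newtons":{"type":"number"}},"required":["rows"]}

```bash
ls; mkdir -p pics
cat > h.py <<'E'
import numpy as np, cv2
from rig import get_state, eyes, order, manip
def grab(n,name):
    info=eyes.camera_info(n); im,d=eyes.get_image(n)
    np.savez(f'pics/{name}.npz',im=im,d=d,R=info['R'],t=info['t'],k=[info[c] for c in('fx','fy','cx','cy')])
    cv2.imwrite(f'pics/{name}.png',im[:,:,::-1]); return im,d,info
def cloud(name):
    z=np.load(f'pics/{name}.npz'); fx,fy,cx,cy=z['k']; d=z['d']
    v,u=np.mgrid[:d.shape[0],:d.shape[1]]
    P=np.stack([(u-cx)/fx*d,(v-cy)/fy*d,d],-1)
    W=(P-z['t'])@z['R']; W[d==0]=np.nan
    return z['im'],W
E
python3 - <<'E'
from h import *
for n in('scene','side','wrist'):
    _,d,i=grab(n,n+'0'); print(n,np.round(-np.array(i['R']).T@i['t'],3),np.round(i['R'],2).tolist(),(d>0).mean())
print(get_state())
E
```

```text
pics
scene [-0.329  0.794  0.829] [[-0.69, -0.73, 0.0], [-0.41, 0.38, -0.83], [0.6, -0.57, -0.56]] 0.9960544217687075
side [ 0.038 -1.112  0.944] [[0.93, -0.38, -0.02], [-0.24, -0.54, -0.81], [0.3, 0.75, -0.59]] 0.9914838435374149
wrist [0.575 0.083 0.373] [[1.0, -0.0, -0.0], [0.0, -0.95, 0.32], [-0.0, -0.32, -0.95]] 0.9963562925170067
{'clock': 0.15, 'qpos': array([-1.20980180e-01,  2.76444433e-01,  1.50584804e+00,  1.43300368e-05,
        1.36071130e+00, -1.21008702e-01]), 'qd': array([-0.0001869 , -0.0023962 , -0.0034486 , -0.00073613, -0.00099353,
       -0.00053071]), 'effort': array([ 9.65923646e-04, -4.17143512e+01, -2.46032345e+01, -1.26433165e-04,
        7.58384820e-03, -3.43765259e-05]), 'position': array([5.74629492e-01, 5.58868188e-05, 2.52639153e-01]), 'ee_rot': array([-5.59798232e-04,  7.07097581e-01,  7.07115629e-01, -4.29526326e-04]), 'contact_force': array([ 0.73058413,  0.05904345, -0.81619809]), 'moment': array([-0.02470156, -0.00588373,  0.05281412]), 'gripper_force': 0.0, 'width': 0.08575851242642385}
```

View pics/scene0.png

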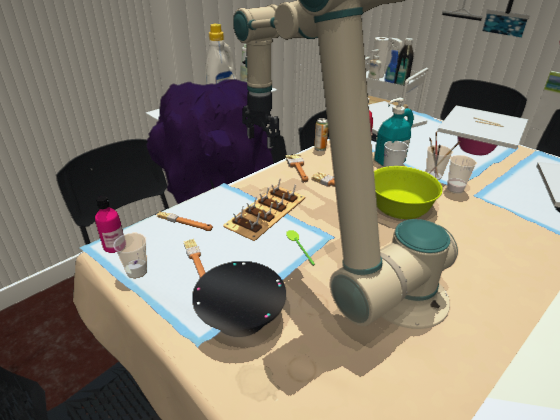

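View pics/side0.png

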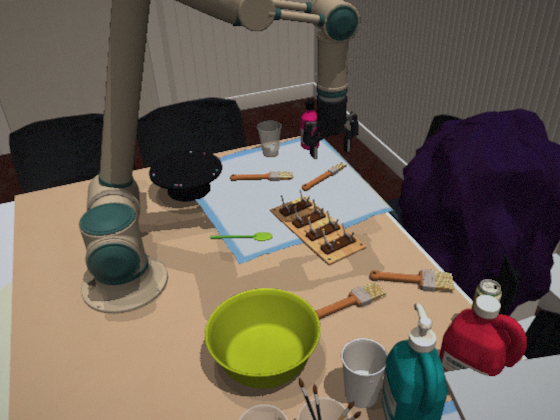

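View pics/wrist0.png

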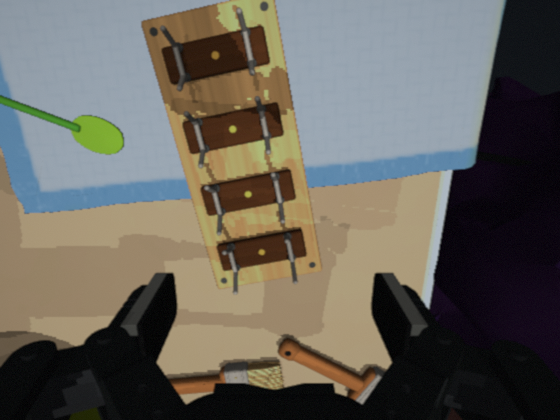

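The scene picture shows the turntable (240,295) on the +y side. It also shows the rest with 4 dark cradles (265,210), and brushes at (185,220), (197,262), (298,167) and (325,180). The side view shows the same four brushes at (262,177), (325,177), (412,280) and (350,300), the last one with its bulb next to the green bowl. The wrist view shows the rest rotated slightly, with its far side to the right.

```bash
cat > m.py <<'E'
from h import *
def comps(name,cell=.002):
    im,W=cloud(name); hsv=cv2.cvtColor(im,cv2.COLOR_RGB2HSV)
    z=W[...,2]; reg=(z>.006)&(z<.04)&(W[...,0]>.2)&(W[...,0]<.95)&(abs(W[...,1])<.6)
    n,L,s,c=cv2.connectedComponentsWithStats(reg.astype(np.uint8),connectivity=4)
    for i in range(1,n):
        if s[i,4]<120: continue
        m=L==i; P=W[m]; 
        mu=P[:,:2].mean(0); U,S,V=np.linalg.svd(P[:,:2]-mu,full_matrices=False); q=(P[:,:2]-mu)@V.T
        e=np.percentile(q,[.5,99.5],axis=0)
        print(name,s[i].tolist(),'c',np.round(mu,3),'ext',np.round(e[1]-e[0],3),'ang',round(np.degrees(np.arctan2(V[0,1],V[0,0])),1),'z',np.round(np.percentile(P[:,2],[5,50,95]),4),'rgb',np.median(im[m],0))
    t=(abs(z)<.02)&(W[...,0]>.3)&(W[...,0]<.8)&(abs(W[...,1])<.4); print('table',np.nanmedian(z[t]), t.sum())
for n in('scene0','side0','wrist0'): comps(n)
E
python3 m.py
```

```text
scene0 [285, 154, 23, 28, 277] c [ 0.682 -0.286] ext [0.207 0.061] ang 149.2 z [0.0087 0.0167 0.0207] rgb [195. 140.  81.]
scene0 [173, 162, 82, 16, 540] c [ 0.849 -0.002] ext [0.308 0.056] ang 51.6 z [0.0082 0.0238 0.0383] rgb [27. 15. 33.]
scene0 [311, 172, 24, 14, 192] c [ 0.537 -0.281] ext [0.101 0.053] ang -180.0 z [0.008  0.0166 0.0209] rgb [206.  173.  126.5]
scene0 [375, 180, 53, 23, 666] c [ 0.284 -0.419] ext [0.169 0.078] ang -150.4 z [0.0067 0.019  0.0379] rgb [136. 152.  18.]
scene0 [223, 184, 82, 57, 1952] c [0.527 0.03 ] ext [0.299 0.131] ang 100.3 z [0.0081 0.013  0.0314] rgb [155. 123.  82.]
scene0 [376, 201, 26, 17, 148] c [ 0.241 -0.267] ext [0.092 0.026] ang -174.4 z [0.0092 0.0257 0.039 ] rgb [74. 83. 11.]
scene0 [155, 211, 58, 20, 359] c [0.671 0.252] ext [0.205 0.026] ang -156.2 z [0.008  0.0154 0.0196] rgb [199. 138.  80.]
scene0 [183, 238, 23, 40, 383] c [0.505 0.324] ext [0.166 0.038] ang 159.4 z [0.0099 0.0167 0.0202] rgb [213. 154. 128.]
scene0 [124, 262, 23, 17, 184] c [0.547 0.484] ext [0.058 0.024] ang 67.9 z [0.008  0.0244 0.0384] rgb [132.  127.5 117. 
[... 1952 characters left out ...]
ng -21.5 z [0.0063 0.0077 0.0093] rgb [ 69. 129.  44.]
wrist0 [524, 153, 36, 40, 298] c [0.857 0.004] ext [0.051 0.025] ang -134.4 z [0.0067 0.0202 0.0378] rgb [ 7.  4. 10.]
wrist0 [4, 157, 21, 45, 359] c [ 0.288 -0.01 ] ext [0.049 0.013] ang -83.8 z [0.0062 0.0076 0.0102] rgb [ 93. 132. 165.]
wrist0 [435, 199, 78, 105, 1494] c [ 0.777 -0.085] ext [0.126 0.033] ang 77.3 z [0.0082 0.0251 0.0385] rgb [ 9.  5. 12.]
wrist0 [278, 339, 106, 65, 2031] c [ 0.651 -0.265] ext [0.14  0.052] ang -29.4 z [0.0081 0.0158 0.0181] rgb [136.  91.  51.]
wrist0 [169, 362, 115, 33, 1978] c [ 0.519 -0.279] ext [0.148 0.041] ang -170.9 z [0.0076 0.0155 0.0184] rgb [140.  99.  60.]
table 0.001191828981899682 145320
```

```bash
cat > f.py <<'E'
from h import *
import sys
C={'25':((.67,.247),24.3,25),'38':((.49,.32),-20,38),'50':((.52,-.29),8,50),'63':((.685,-.295),-31,63)}
def fit(name,b,c=None,a=None):
    c0,a0,w=C[b]; c=np.array(c or c0); a=np.radians(a if a is not None else a0)
    im,W=cloud(name); z=W[...,2]
    for it in range(4):
        ux=np.array([np.cos(a),np.sin(a)]); uy=np.array([-ux[1],ux[0]])
        q=W[...,:2]-c; x=q@ux; y=q@uy
        m=(z>.006)&(z<.024)&(abs(x)<.14)&(abs(y)<w/2000+.012)
        if it==0: m&=abs(x)<.12
        P=W[m]; x=x[m]; y=y[m]
        if len(x)<60: return
        lo,hi=np.percentile(x,[.5,99.5])
        # slice-wise mid of edges, regress
        xs=[];ys=[]
        for s in np.arange(lo,hi,.006):
            k=(x>=s)&(x<s+.006)
            if k.sum()>5: e=np.percentile(y[k],[4,96]); xs.append(s+.003); ys.append(e.mean())
        xs=np.array(xs);ys=np.array(ys); p=np.polyfit(xs,ys,1); r=ys-np.polyval(p,xs)
        k=abs(r)<2*r.std()+1e-4; p=np.polyfit(xs[k],ys[k],1)
        c=c+p[1]*uy; a=a+np.arctan(p[0])
    ux=np.array([np.cos(a),np.sin(a)])
    wid=[ (lambda k: round(np.ptp(np.percentile(y[k],[2,98]))*1000) if k.sum()>4 else -1)((x>hi-.075)&(x<hi-.045)), ]
    print(name,b,'len',round(hi-lo,4),'ang',round(np.degrees(a),1),'ferrule w',wid,'zmed/95',np.round(np.percentile(P[:,2],[50,95]),4),
     'grasp from bulb',np.round(c+ux*(lo+.078),4),'from tip',np.round(c+ux*(hi-.127),4))
def rest(name):
    im,W=cloud(name); z=W[...,2]
    n,L,s,_=cv2.connectedComponentsWithStats(((z>.006)&(z<.016)&(W[...,0]>.4)&(W[...,0]<.65)&(abs(W[...,1])<.2)).astype(np.uint8))
    m=L==1+np.argmax(s[1:,4]); r=cv2.minAreaRect((W[m][:,:2]*1000).astype(np.float32)); print(name,'rest',r,np.median(z[m]))
    v=im.max(2).astype(int); d=(z>.015)&(z<.026)&(v<90)&(W[...,0]>.4)&(W[...,0]<.68)&(abs(W[...,1])<.2)
    n,L,s,_=cv2.connectedComponentsWithStats(d.astype(np.uint8))
    for i in range(1,n):
        if s[i,4]>100:
            P=W[L==i]; r=cv2.minAreaRect((P[:,:2]*1000).astype(np.float32)); print('  block',np.round(r[0],1),np.round(r[1],1),round(r[2],1),np.round(np.median(P[:,2]),4))
if __name__=='__main__':
    for b in C:
        for n in('scene0','side0'): fit(n,b)
    for n in('wrist0','scene0','side0'): rest(n)
    im,W=cloud('side0'); im2,W2=cloud('scene0')
    for P in (W.reshape(-1,3),W2.reshape(-1,3)):
        k=(abs(P[:,0]-.47)<.13)&(abs(P[:,1]+.32)<.12)&(P[:,2]>.03)&(P[:,2]<.2)
        Q=P[k]; print('near C high',len(Q),np.round(np.percentile(Q,[0,5,50,95,100],axis=0),3).tolist() if len(Q) else '')
    print(manip.finger_overhang,[x for x in dir(manip) if x[0]!='_'])
E
python3 f.py
```

```text
scene0 25 len 0.2052 ang 23.7 ferrule w [24] zmed/95 [0.0154 0.0196] grasp from bulb [0.6514 0.2422] from tip [0.6515 0.2423]
side0 25 len 0.202 ang 24.7 ferrule w [25] zmed/95 [0.0137 0.0185] grasp from bulb [0.6516 0.2349] from tip [0.6489 0.2337]
scene0 38 len 0.1664 ang -20.3 ferrule w [37] zmed/95 [0.0167 0.0202] grasp from bulb [0.4952 0.3275] from tip [0.459  0.3409]
side0 38 len 0.2029 ang -19.2 ferrule w [40] zmed/95 [0.0137 0.0187] grasp from bulb [0.4607 0.3331] from tip [0.4586 0.3338]
scene0 50 len 0.1701 ang 12.0 ferrule w [63] zmed/95 [0.0168 0.0209] grasp from bulb [ 0.5652 -0.2771] from tip [ 0.531  -0.2844]
side0 50 len 0.2587 ang 10.2 ferrule w [31] zmed/95 [0.0144 0.0182] grasp from bulb [ 0.478  -0.2979] from tip [ 0.5309 -0.2884]
scene0 63 len 0.2222 ang -22.9 ferrule w [59] zmed/95 [0.0163 0.0206] grasp from bulb [ 0.6294 -0.2702] from tip [ 0.6452 -0.2769]
side0 63 len 0.2197 ang -25.5 ferrule w [62] zmed/95 [0.0143 0.0183] grasp from bulb [ 0.6309 -0.2728] from tip [ 0.6442 -0.2791]
wrist0 rest ((538.3272094726562, 13.09356689453125), (130.2982177734375, 299.
[... 566 characters left out ...]
0901489257812, 309.588623046875), 7.582090377807617) 0.01085719073814157
  block [511.7 116.4] [91.5 33.6] 11.3 0.0205
side0 rest ((536.2728271484375, 8.072357177734375), (131.95213317871094, 302.12921142578125), 11.718229293823242) 0.009128647310573489
  block [514.1 110.2] [93.6 40.3] 11.9 0.0184
  block [541.9 -28.5] [93.7 35.7] 11.4 0.0185
  block [555.9 -95.2] [99.3 35.9] 9.9 0.0188
near C high 853 [[0.34, -0.44, 0.03], [0.341, -0.417, 0.037], [0.351, -0.352, 0.072], [0.366, -0.303, 0.088], [0.372, -0.279, 0.092]]
near C high 305 [[0.34, -0.439, 0.03], [0.341, -0.423, 0.035], [0.351, -0.383, 0.067], [0.365, -0.341, 0.089], [0.369, -0.331, 0.092]]
0.022 ['MotionError', 'finger_overhang']
```

drive_tool:
  rows:
    - [-1.2, 0.3, 0.2, 1.1]
    - [-2.6, 0.6, 0.4, 2.2]
    - [-4.0, 1.0, 0.7, 3.3]
    - [-5.4, 1.3, 1.0, 4.4]
    - [-6.8, 1.7, 1.3, 5.5]
    - [-8.2, 2.0, 1.6, 6.6]
    - [-9.6, 2.4, 1.8, 7.7]
    - [-10.8, 2.7, 2.0, 8.8]
  grip: 85

```text
clock: 0.82
position: [0.6426, -0.2725, 0.2022]
ee_rot: [-0.0, 0.949, 0.316, -0.0]
contact_force: [-0.5, -0.5, -0.4]
width: 0.0846
gripper_force: 0.0
```

drive_tool:
  rows:
    - [0, 0, 0, 1.1]
    - [0, 0, 0, 2.2]
    - [0, 0, 0, 3.3]
    - [0, 0, 0, 4.4]
    - [0, 0, 0, 5.5]
    - [0, 0, 0, 6.6]
    - [0, 0, 0, 7.7]
    - [0, 0, 0, 8.8]

```text
clock: 1.48
position: [0.6423, -0.2699, 0.2027]
ee_rot: [-0.0, 0.99, -0.139, -0.0]
contact_force: [0.8, 0.1, -0.3]
width: 0.085
gripper_force: 0.0
```

drive_tool:
  rows:
    - [0, 0, 0, 1]
    - [0, 0, 0, 2]
    - [0, 0, 0, 2]
    - [0, 0, 0, 2]
    - [0, 0, 0, 2]
    - [0, 0, 0, 2]
    - [0, 0, 0, 2]
    - [0, 0, 0, 2]

```text
clock: 2.15
position: [0.6425, -0.27, 0.2033]
ee_rot: [0.0, 0.971, -0.238, 0.0]
contact_force: [0.1, 0.8, 0.5]
width: 0.0851
gripper_force: 0.0
```

```bash
cat > look.py <<'E'
from f import *
from scipy.spatial.transform import Rotation as Ro
def pose():
    s=get_state(); R=Ro.from_quat(s['ee_rot'],scalar_first=True).as_matrix(); return s['position'],R
def goto(x,y,z,ang):
    p,R=pose(); d=R.T@(np.array([x,y,z])-p)/.025
    cur=np.degrees(np.arctan2(R[1,0],R[0,0])); t=(cur-ang+180)%360-180
    print('tcp',np.round(p,4),'yaw',round(cur,1),'units',np.round(d,2),'turn',round(t/6,2))
E
python3 - <<'E'
from look import *
print(get_state()['qpos'].round(2)); grab('wrist','w63'); fit('w63','63'); fit('w63','50'); goto(.645,-.279,.025,-29)
E
```

```text
[-0.5   0.49  1.3  -0.    1.36  1.55]
w63 63 len 0.2157 ang -26.6 ferrule w [60] zmed/95 [0.0161 0.0185] grasp from bulb [ 0.6375 -0.2688] from tip [ 0.6471 -0.2736]
w63 50 len 0.2175 ang 11.0 ferrule w [51] zmed/95 [0.0163 0.0186] grasp from bulb [ 0.5188 -0.2845] from tip [ 0.5311 -0.2821]
tcp [ 0.6425 -0.27    0.2033] yaw -27.6 units [0.25 0.27 7.13] turn 0.24
```

View pics/w63.png

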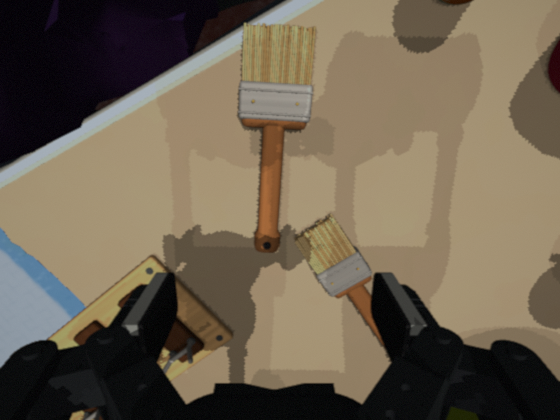

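The picture shows the 63 brush with its bulb at (266,243) and bristle tip at (280,25). The 50 brush is close by, with its bristle corner at (328,215), so I'll narrow the opening before descending.

```bash
python3 - <<'E'
s=open('f.py').read()
s=s.replace("im,W=cloud(name); z=W[...,2]\n    for it","""im,W=cloud(name); z=W[...,2]
    n,L,st,_=cv2.connectedComponentsWithStats(((z>.006)&(z<.024)).astype(np.uint8),connectivity=4)
    near=(np.hypot(W[...,0]-c[0],W[...,1]-c[1])<.06)&(L>0); 
    if near.sum()<30: return
    comp=L==np.bincount(L[near]).argmax()
    for it""").replace("m=(z>.006)&(z<.024)&(abs(x)<.14)&(abs(y)<w/2000+.012)","m=comp&(abs(x)<.16)&(abs(y)<w/2000+.012)")
open('f.py','w').write(s)
E
python3 - <<'E'
from look import *
fit('w63','63'); fit('w63','50'); goto(.645,-.276,.025,-29)
for b in '25','38': fit('scene0',b);fit('side0',b)
fit('side0','63')
E
```

```text
w63 63 len 0.1999 ang -31.1 ferrule w [60] zmed/95 [0.0162 0.0186] grasp from bulb [ 0.6538 -0.2717] from tip [ 0.6495 -0.269 ]
w63 50 len 0.1484 ang 3.2 ferrule w [48] zmed/95 [0.0164 0.0188] grasp from bulb [ 0.5149 -0.2883] from tip [ 0.4585 -0.2914]
tcp [ 0.6425 -0.27    0.2033] yaw -27.6 units [0.2  0.17 7.13] turn 0.24
scene0 25 len 0.2052 ang 23.7 ferrule w [24] zmed/95 [0.0154 0.0196] grasp from bulb [0.6514 0.2422] from tip [0.6515 0.2423]
side0 25 len 0.202 ang 24.7 ferrule w [25] zmed/95 [0.0137 0.0185] grasp from bulb [0.6516 0.2349] from tip [0.6489 0.2337]
scene0 38 len 0.1656 ang -20.3 ferrule w [37] zmed/95 [0.0167 0.0202] grasp from bulb [0.4951 0.3275] from tip [0.4582 0.3412]
side0 38 len 0.2029 ang -19.2 ferrule w [40] zmed/95 [0.0137 0.0187] grasp from bulb [0.4607 0.3332] from tip [0.4587 0.3339]
side0 63 len 0.2026 ang -30.7 ferrule w [62] zmed/95 [0.0143 0.0184] grasp from bulb [ 0.6492 -0.2753] from tip [ 0.6472 -0.2741]
```

```bash
python3 -c "
from look import *
goto(.651,-.271,.024,-31)"
```

```text
tcp [ 0.6425 -0.27    0.2033] yaw -27.6 units [ 0.32 -0.12  7.17] turn 0.57
```

drive_tool:
  rows:
    - [0.1, 0, 0.5, 0.3]
    - [0.3, -0.1, 1.5, 0.6]
    - [0.3, -0.1, 2.8, 0.6]
    - [0.3, -0.1, 4.0, 0.6]
    - [0.3, -0.1, 5.1, 0.6]
    - [0.3, -0.1, 6.0, 0.6]
    - [0.3, -0.1, 6.7, 0.6]
    - [0.3, -0.1, 7.1, 0.6]
  grip: 55

```text
clock: 2.87
position: [0.649, -0.2706, 0.0231]
ee_rot: [-0.0, 0.963, -0.269, -0.002]
contact_force: [-0.6, -0.0, -0.1]
width: 0.055
gripper_force: 0.0
```

drive_tool:
  rows:
    - [0, 0, 0.05, 0]
    - [0, 0, 0.05, 0]
    - [0, 0, 0.05, 0]
    - [0, 0, 0.05, 0]
    - [0, 0, 0.05, 0]
    - [0, 0, 0.05, 0]
    - [0, 0, 0.05, 0]
    - [0, 0, 0.05, 0]
  grip: 5
  newtons: 40

```text
clock: 3.53
position: [0.6511, -0.2717, 0.026]
ee_rot: [0.0, 0.963, -0.269, 0.001]
contact_force: [-0.5, 0.9, 6.5]
width: 0.0186
gripper_force: 43.2
```

drive_tool:
  rows:
    - [0, 0, -0.4, 0]
    - [0, 0, -1.4, 0]
    - [0, 0, -2.8, 0]
    - [-0.5, -0.4, -4.2, 0]
    - [-1.5, -1.3, -5.2, 0]
    - [-2.8, -2.3, -5.8, 0]
    - [-4.0, -3.3, -5.8, 0]
    - [-4.8, -4.0, -5.8, 0]

```text
clock: 4.2
position: [0.598, -0.1206, 0.1716]
ee_rot: [-0.001, 0.963, -0.269, 0.0]
contact_force: [0.1, 0.5, -0.5]
width: 0.0188
gripper_force: 42.5
```

drive_tool:
  rows:
    - [-0.8, -0.6, 0, -0.9]
    - [-1.9, -1.6, 0, -1.8]
    - [-3.0, -2.6, 0, -2.8]
    - [-4.2, -3.6, 0, -3.8]
    - [-5.4, -4.6, 0, -4.8]
    - [-6.6, -5.6, 0, -5.8]
    - [-7.4, -6.2, 0, -6.6]
    - [-7.8, -6.5, 0, -7.1]

```text
clock: 4.87
position: [0.5146, 0.1195, 0.1699]
ee_rot: [-0.001, 0.995, 0.103, -0.001]
contact_force: [0.7, -0.3, -0.3]
width: 0.0188
gripper_force: 42.4
```

Run:
```python
from look import *
print(get_state()['width'],get_state()['qpos'].round(2)); grab('wrist','r1'); rest('r1'); goto(.5168,.1159,.057,11.8)
```

```text
0.018777328077084675 [0.1  0.27 1.74 0.   1.14 1.46]
r1 rest ((545.0257568359375, -16.482406616210938), (129.67970275878906, 238.453125), 11.420195579528809) 0.009977983555930513
  block [573.2  53. ] [16.9 28.7] 10.8 0.0198
  block [546.7 -20.8] [98.1 35.3] 11.4 0.0199
  block [560.2 -88.8] [98.8 34.8] 11.6 0.0199
  block [523.4  46.6] [73.1 35.1] 12.5 0.02
  block [488.9  36.5] [ 7.8 27.1] 12.0 0.02
  block [504.1 -35.7] [ 7.7 19.3] 12.1 0.0201
tcp [0.5142 0.1204 0.1699] yaw 11.8 units [0.07 0.21 4.51] turn 0.0
```

View pics/r1.png

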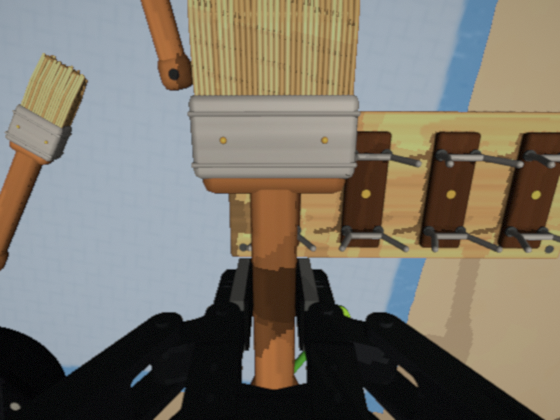

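The 63 brush is held straight, with its handle axis at column 274 and ferrule at (273,140). Its cradle is hidden underneath, and the other three cradles are visible at (367,190), (450,190) and (535,190).

```bash
cat >> look.py <<'E'
def held(name,px):
    im,W=cloud(name); p,R=pose(); Q=(W-p)@R; v,u=px
    m=(abs(Q[...,0])<.2)&(abs(Q[...,1])<.045)&(abs(Q[...,2])<.045)&(v>im[...,2].astype(int)*0)
    h=cv2.cvtColor(im,cv2.COLOR_RGB2HSV); o=m&(h[...,0]<16)&(h[...,1]>120)&(h[...,2]>60)
    for a in np.arange(-.05,.06,.01):
        k=o&(abs(Q[...,0]-a)<.005)
        if k.sum()>20: print(round(a,3),'y',np.round(np.percentile(Q[k][:,1],[5,95])*1000,1),'z top',np.round(np.percentile(Q[k][:,2],10)*1000,1))
    s=m&(h[...,1]<70)&(h[...,2]>100)&(Q[...,0]>.03); print('ferrule x',np.round(np.percentile(Q[s][:,0],[1,99])*1000,1),'all max x',np.nanmax(Q[m][:,0]))
E
python3 -c "
from look import *
held('r1',(1,1)); goto(.5177,.1165,.057,11.6)"
```

```text
-0.05 y [-8.2  8.4] z top 8.9
-0.04 y [-7.7  8.7] z top 8.8
-0.03 y [-7.9  8.2] z top 8.8
-0.02 y [-8.1  8. ] z top 8.9
-0.01 y [-7.9  6.4] z top 8.9
0.0 y [-7.8  6.3] z top 8.9
0.01 y [-8.   7.8] z top 9.0
0.02 y [-8.3  8.7] z top 9.1
0.03 y [-8.6  8.6] z top 9.1
0.04 y [-9.7 12.7] z top 9.2
0.05 y [-23.7  24.4] z top 8.7
ferrule x [51.1 81.3] all max x 0.11222086708987757
tcp [0.5142 0.1204 0.1699] yaw 11.8 units [0.11 0.19 4.51] turn 0.04
```

drive_tool:
  rows:
    - [0.1, 0.1, 0, 0]
    - [0.1, 0.2, 0.3, 0]
    - [0.1, 0.2, 1.0, 0]
    - [0.1, 0.2, 2.0, 0]
    - [0.1, 0.2, 3.0, 0]
    - [0.1, 0.2, 3.6, 0]
    - [0.1, 0.2, 3.8, 0]
    - [0.1, 0.2, 3.8, 0]

```text
clock: 5.58
position: [0.5198, 0.1105, 0.0728]
ee_rot: [0.0, 0.995, 0.098, -0.002]
contact_force: [0.8, -0.4, -0.4]
width: 0.0186
gripper_force: 42.4
```

drive_tool:
  rows:
    - [0, 0, 0.1, 0]
    - [0, 0, 0.2, 0]
    - [0, 0, 0.3, 0]
    - [0, 0, 0.4, 0]
    - [0, 0, 0.5, 0]
    - [0, 0, 0.6, 0]
    - [0, 0, 0.65, 0]
    - [0, 0, 0.65, 0]

```text
clock: 6.25
position: [0.5204, 0.1127, 0.0585]
ee_rot: [-0.001, 0.995, 0.099, 0.0]
contact_force: [-0.5, 3.6, 0.6]
width: 0.0187
gripper_force: 42.6
```

```bash
python3 -c "
from look import *
goto(.5177,.1165,.058,11.6); s=get_state(); print(s['contact_force'],s['moment'],s['width'])"
```

```text
tcp [0.5204 0.1127 0.0585] yaw 11.4 units [-0.08 -0.17  0.02] turn -0.04
[-0.45738192  3.56131193  0.63736778] [ 0.51125689  0.00780996 -0.03376665] 0.018660853973135168
```

drive_tool:
  rows:
    - [-0.05, -0.1, 0, 0]
    - [-0.1, -0.15, 0, 0]
    - [-0.1, -0.15, 0, 0]
    - [-0.1, -0.15, 0, 0]
    - [-0.1, -0.15, 0, 0]
    - [-0.1, -0.15, 0, 0]
    - [-0.1, -0.15, 0, 0]
    - [-0.1, -0.15, 0, 0]

```text
clock: 6.92
position: [0.5171, 0.1153, 0.0584]
ee_rot: [-0.0, 0.995, 0.099, 0.0]
contact_force: [-1.2, 0.6, 3.2]
width: 0.0188
gripper_force: 42.8
```

```bash
python3 -c "
from look import *
goto(.5177,.1165,.058,11.6); s=get_state(); print(s['contact_force'],s['moment'],s['width'])"
```

```text
tcp [0.5171 0.1153 0.0584] yaw 11.4 units [ 0.03 -0.04  0.02] turn -0.03
[-1.24117604  0.62593501  3.20968452] [0.14127896 0.04189461 0.04819734] 0.018793117126633965
```

drive_tool:
  rows:
    - [0, 0, 0, 0]
    - [0, 0, 0, 0]
    - [0, 0, 0, 0]
    - [0, 0, 0, 0]
    - [0, 0, -0.3, 0]
    - [0, 0, -1.0, 0]
    - [0, 0, -2.2, 0]
    - [0, 0, -3.5, 0]
  grip: 42

```text
clock: 7.58
position: [0.516, 0.115, 0.146]
ee_rot: [0.0, 0.995, 0.099, -0.002]
contact_force: [0.5, -0.1, 0.0]
width: 0.042
gripper_force: 0.0
```

Run:
```python
from look import *
grab('wrist','p1'); goto(.5177,.1165,.2,11.6); goto(.53,-.284,.2,10)
im,W=cloud('p1'); c=np.array([.5177,.1165]); u=np.array([np.cos(np.radians(11.6)),np.sin(np.radians(11.6))]); q=W[...,:2]-c; x=q@u; y=q@np.array([-u[1],u[0]])
for a in (-.05,-.02,0,.02,.04,.07,.1,.12):
    m=(abs(x-a)<.004)&(abs(y)<.035)&(W[...,2]>.042)&(W[...,2]<.07)
    if m.sum(): print(a,np.round(np.percentile(y[m],[3,97])*1000,1),np.round(np.percentile(W[m][:,2],[50])*1000,1))
```

```text
tcp [0.5206 0.1156 0.1532] yaw 11.4 units [-0.09 -0.06 -1.87] turn -0.03
tcp [0.5206 0.1156 0.1532] yaw 11.4 units [-2.77 15.74 -1.88] turn 0.24
-0.05 [-9.7  9.3] [48.6]
-0.02 [-9.4  9.6] [48.6]
0 [-9.7  8.9] [48.5]
0.02 [-9.5  9.6] [48.5]
0.04 [-22.2  22. ] [48.2]
0.07 [-29.3  29. ] [50.3]
0.1 [-27.9  27.3] [48.3]
0.12 [-28.1  27.2] [46.]
```

View pics/p1.png

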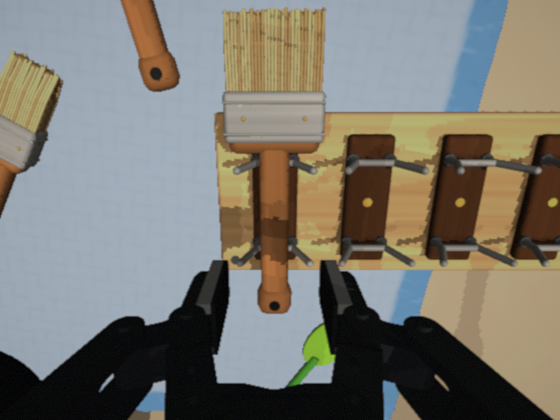

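The 63 brush lies level in both forks, with handle top at 48.5 mm all along and bristles beyond the rest at (273,50). Next is the 50 brush.

drive_tool:
  rows:
    - [-0.2, 0.7, -0.4, 0]
    - [-0.4, 2.0, -0.8, 0]
    - [-0.6, 3.4, -1.0, 0]
    - [-0.8, 4.8, -1.2, 0]
    - [-1.1, 6.3, -1.2, 0]
    - [-1.3, 7.8, -1.2, 0]
    - [-1.6, 9.3, -1.2, 0]
    - [-1.9, 10.8, -1.2, 0]
  grip: 55

```text
clock: 8.3
position: [0.5238, -0.1607, 0.1764]
ee_rot: [0.0, 0.995, 0.099, 0.001]
contact_force: [0.9, 0.0, -0.3]
width: 0.055
gripper_force: 0.0
```

drive_tool:
  rows:
    - [-0.2, 1.3, 0, 0]
    - [-0.5, 2.6, 0, 0]
    - [-0.7, 3.8, 0, 0]
    - [-0.8, 4.5, 0, 0]
    - [-0.9, 4.9, 0, 0]
    - [-0.9, 4.9, 0, 0]
    - [-0.9, 4.9, 0, 0]
    - [-0.9, 4.9, 0, 0]

```text
clock: 8.97
position: [0.5259, -0.2815, 0.1758]
ee_rot: [-0.001, 0.995, 0.1, -0.0]
contact_force: [0.2, -0.2, 0.6]
width: 0.0546
gripper_force: 0.0
```

Run:
```python
from look import *
grab('wrist','w50'); fit('w50','50'); goto(.531,-.284,.026,10)
```

```text
w50 50 len 0.1994 ang 6.4 ferrule w [48] zmed/95 [0.0163 0.0186] grasp from bulb [ 0.4636 -0.2952] from tip [ 0.458  -0.2958]
tcp [ 0.526  -0.2814  0.1759] yaw 11.5 units [0.18 0.15 5.99] turn 0.25
```

View pics/w50.png

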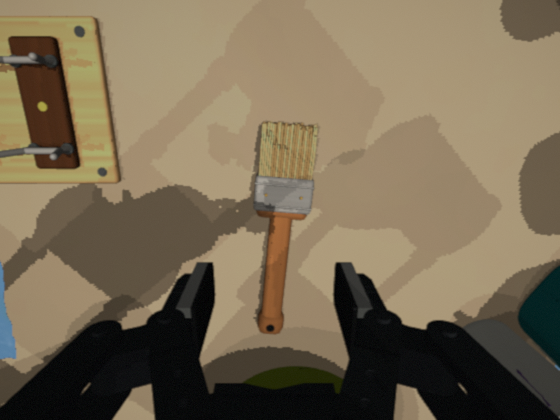

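The picture shows the 50 brush with bulb at (270,322) and bristle tip at (290,122). The bowl lies beyond the bulb, about 45 mm clear of the gripper body at the grasp.

```bash
python3 -c "
from look import *
goto(.461,-.2955,.0255,6.4)"
```

```text
tcp [ 0.526  -0.2814  0.1759] yaw 11.5 units [-2.66  0.04  6.02] turn 0.85
```

drive_tool:
  rows:
    - [-0.5, 0, 0, 0.4]
    - [-1.4, 0, 0.2, 0.8]
    - [-2.3, 0, 0.8, 0.8]
    - [-2.6, 0, 1.8, 0.8]
    - [-2.7, 0, 3.1, 0.8]
    - [-2.7, 0, 4.4, 0.8]
    - [-2.7, 0, 5.4, 0.8]
    - [-2.7, 0, 6.0, 0.8]

```text
clock: 9.68
position: [0.4587, -0.294, 0.0235]
ee_rot: [-0.002, 0.998, 0.058, -0.001]
contact_force: [0.1, 1.0, -0.4]
width: 0.0551
gripper_force: 0.0
```

drive_tool:
  rows:
    - [0, 0, 0, 0]
    - [0, 0, 0, 0]
    - [0, 0, 0, 0]
    - [0, 0, 0, 0]
    - [0, 0, 0, 0]
    - [0, 0, 0, 0]
    - [0, 0, 0, 0]
    - [0, 0, 0, 0]
  grip: 5
  newtons: 40

```text
clock: 10.35
position: [0.4607, -0.2971, 0.0271]
ee_rot: [0.001, 0.998, 0.057, 0.001]
contact_force: [1.2, 0.8, 6.2]
width: 0.0185
gripper_force: 42.6
```

```bash
python3 -c "
from look import *
goto(.5319,.0479,.17,11.6)"
```

```text
tcp [ 0.4607 -0.2971  0.0271] yaw 6.6 units [  4.42 -13.37  -5.73] turn -0.84
```

drive_tool:
  rows:
    - [0, 0, -0.4, 0]
    - [0, 0, -1.4, 0]
    - [0, 0, -2.8, 0]
    - [0.2, -0.5, -4.2, 0]
    - [0.6, -1.7, -5.2, 0]
    - [1.0, -3.0, -5.7, 0]
    - [1.5, -4.5, -5.7, 0]
    - [2.0, -6.0, -5.7, 0]

```text
clock: 11.02
position: [0.4929, -0.1412, 0.1704]
ee_rot: [0.001, 0.998, 0.057, 0.002]
contact_force: [1.0, 0.5, -0.2]
width: 0.0186
gripper_force: 41.8
```

drive_tool:
  rows:
    - [0.4, -1.4, 0, -0.3]
    - [0.9, -2.8, 0, -0.6]
    - [1.4, -4.2, 0, -0.8]
    - [1.9, -5.6, 0, -0.8]
    - [2.2, -6.6, 0, -0.8]
    - [2.4, -7.2, 0, -0.8]
    - [2.4, -7.4, 0, -0.8]
    - [2.4, -7.4, 0, -0.8]

```text
clock: 11.68
position: [0.5302, 0.0496, 0.1686]
ee_rot: [0.0, 0.995, 0.1, -0.0]
contact_force: [-0.2, -0.8, -1.1]
width: 0.0187
gripper_force: 41.8
```

drive_tool:
  rows:
    - [0, 0, 0.2, 0]
    - [0, 0, 0.7, 0]
    - [0, 0, 1.5, 0]
    - [0, 0, 2.2, 0]
    - [0, 0, 2.5, 0]
    - [0, 0, 2.5, 0]
    - [0, 0, 2.5, 0]
    - [0, 0, 2.5, 0]

```text
clock: 12.35
position: [0.5315, 0.0481, 0.1067]
ee_rot: [0.0, 0.995, 0.099, 0.001]
contact_force: [-0.6, 0.0, -1.0]
width: 0.019
gripper_force: 41.8
```

```bash
python3 -c "
from look import *
grab('wrist','r2'); held('r2',(1,1)); goto(.532,.0479,.059,11.6)"
```

```text
-0.05 y [-9.   7.7] z top 10.1
-0.04 y [-9.2  7.2] z top 10.2
-0.03 y [-8.7  7.5] z top 10.2
-0.02 y [-8.9  7.4] z top 10.2
-0.01 y [-9.   7.2] z top 10.2
0.0 y [-8.9  7. ] z top 10.2
0.01 y [-9.3  7.7] z top 10.3
0.02 y [-9.5  8. ] z top 10.3
0.03 y [-9.4  8.2] z top 10.4
0.04 y [-13.   11.1] z top 10.4
0.05 y [-19.4  18.3] z top 9.8
ferrule x [50.5 81.5] all max x 0.11214918898619014
tcp [0.5316 0.0482 0.1069] yaw 11.4 units [0.01 0.02 1.91] turn -0.04
```

drive_tool:
  rows:
    - [0, 0, 0.2, 0]
    - [0, 0, 0.5, 0]
    - [0, 0, 0.9, 0]
    - [0, 0, 1.3, 0]
    - [0, 0, 1.6, 0]
    - [0, 0, 1.8, 0]
    - [0, 0, 1.9, 0]
    - [0, 0, 1.9, 0]

```text
clock: 13.07
position: [0.5299, 0.0485, 0.0594]
ee_rot: [0.0, 0.995, 0.1, -0.001]
contact_force: [-4.9, -0.8, 13.4]
width: 0.0186
gripper_force: 43.4
```

drive_tool:
  rows:
    - [0, 0, 0, 0]
    - [0, 0, 0, 0]
    - [0, 0, 0, 0]
    - [0, 0, 0, 0]
    - [0, 0, -0.3, 0]
    - [0, 0, -1.0, 0]
    - [0, 0, -2.2, 0]
    - [0, 0, -3.5, 0]
  grip: 42

```text
clock: 13.73
position: [0.5295, 0.0488, 0.1458]
ee_rot: [-0.0, 0.995, 0.099, -0.002]
contact_force: [0.7, 0.0, -0.1]
width: 0.0417
gripper_force: 0.0
```

```bash
cat >> look.py <<'E'
def placed(name,c):
    im,W=cloud(name); a=np.radians(11.6); u=np.array([np.cos(a),np.sin(a)]); q=W[...,:2]-np.array(c); x=q@u; y=q@np.array([-u[1],u[0]])
    for a in (-.05,0,.02,.07,.1):
        m=(abs(x-a)<.004)&(abs(y)<.035)&(W[...,2]>.042)&(W[...,2]<.07)
        if m.sum(): print(a,np.round(np.percentile(y[m],[3,97])*1000,1),np.round(np.percentile(W[m][:,2],[50])*1000,1))
E
python3 - <<'E'
from look import *
grab('wrist','p2'); placed('p2',(.532,.0479)); fit('p2','38'); goto(.459,.335,.18,-20)
E
```

```text
-0.05 [-7.3 10.6] [48.6]
0 [-8.2 11. ] [48.5]
0.02 [-7.6 11.1] [48.4]
0.07 [-21.9  24.4] [50.5]
0.1 [-20.3  22.7] [48.4]
tcp [0.5342 0.0487 0.1531] yaw 11.4 units [ -0.67 -11.82  -1.11] turn 5.24
```

drive_tool:
  rows:
    - [0, -0.7, -0.4, 0.5]
    - [-0.1, -2.0, -0.8, 1.2]
    - [-0.2, -3.4, -1.1, 2.0]
    - [-0.3, -4.9, -1.2, 2.8]
    - [-0.4, -6.4, -1.2, 3.6]
    - [-0.4, -7.9, -1.2, 4.4]
    - [-0.5, -9.4, -1.2, 5.1]
    - [-0.6, -10.8, -1.2, 5.2]
  grip: 60

```text
clock: 14.45
position: [0.462, 0.3125, 0.1763]
ee_rot: [-0.0, 0.985, -0.173, 0.0]
contact_force: [1.1, -0.3, 0.3]
width: 0.0602
gripper_force: 0.0
```

drive_tool:
  rows:
    - [0, -0.6, 0, 0]
    - [0, -0.8, 0, 0]
    - [0, -0.9, 0, 0]
    - [0, -0.9, 0, 0]
    - [0, -0.9, 0, 0]
    - [0, -0.9, 0, 0]
    - [0, -0.9, 0, 0]
    - [0, -0.9, 0, 0]

```text
clock: 15.12
position: [0.4704, 0.3307, 0.1759]
ee_rot: [0.0, 0.985, -0.173, 0.0]
contact_force: [-0.4, -0.4, 0.5]
width: 0.06
gripper_force: 0.0
```

Run:
```python
from look import *
grab('wrist','w38'); fit('w38','38',(.48,.325)); fit('w38','25'); goto(.459,.335,.026,-20)
```

```text
w38 38 len 0.2004 ang -20.1 ferrule w [36] zmed/95 [0.0162 0.0186] grasp from bulb [0.4658 0.3386] from tip [0.4615 0.3402]
tcp [0.4704 0.3309 0.1759] yaw -19.9 units [-0.49 -0.    6.  ] turn 0.02
```

View pics/w38.png

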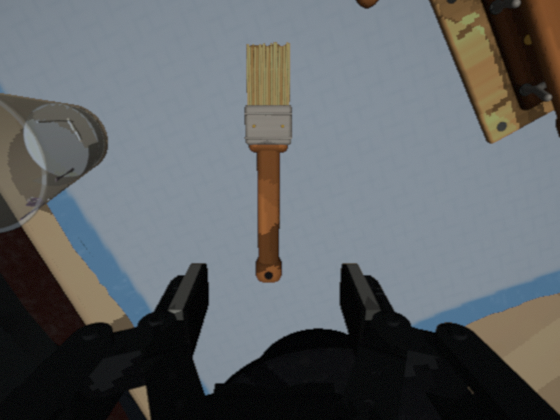

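The picture shows the 38 brush with bulb at (268,270) and bristle tip at (269,45). The turntable rim is at the bottom (310,335), so I'll check its clearance first.

```bash
python3 -c "
from look import *
for n in('scene0','side0','w38'):
    im,W=cloud(n); m=(W[...,2]>.06)&(W[...,2]<.1)&(W[...,0]>.1)&(W[...,0]<.45)&(W[...,1]>.15)&(W[...,1]<.5)&(im.max(2)<60)
    P=W[m]; print(n,m.sum(),np.round(np.percentile(P[:,:2],[1,50,99],axis=0),3).tolist() if m.sum() else '', )
goto(.4637,.3394,.0265,-20)"
```

```text
scene0 3898 [[0.14, 0.26], [0.242, 0.373], [0.35, 0.456]]
side0 2198 [[0.144, 0.247], [0.246, 0.345], [0.35, 0.464]]
w38 5263 [[0.264, 0.265], [0.347, 0.341], [0.364, 0.407]]
tcp [0.4704 0.3309 0.1759] yaw -19.9 units [-0.37 -0.23  5.98] turn 0.02
```

drive_tool:
  rows:
    - [-0.2, -0.1, 0.3, 0]
    - [-0.4, -0.2, 1.2, 0]
    - [-0.4, -0.2, 2.4, 0]
    - [-0.4, -0.2, 3.6, 0]
    - [-0.4, -0.2, 4.6, 0]
    - [-0.4, -0.2, 5.4, 0]
    - [-0.4, -0.2, 5.8, 0]
    - [-0.4, -0.2, 6.0, 0]

```text
clock: 15.83
position: [0.4612, 0.3392, 0.0238]
ee_rot: [0.001, 0.985, -0.172, -0.001]
contact_force: [0.7, 0.0, 0.3]
width: 0.0596
gripper_force: 0.0
```

drive_tool:
  rows:
    - [0, 0, 0, 0]
    - [0, 0, 0, 0]
    - [0, 0, 0, 0]
    - [0, 0, 0, 0]
    - [0, 0, 0, 0]
    - [0, 0, 0, 0]
    - [0, 0, 0, 0]
    - [0, 0, 0, 0]
  grip: 5
  newtons: 40

```text
clock: 16.5
position: [0.4636, 0.3403, 0.0273]
ee_rot: [-0.001, 0.985, -0.172, 0.001]
contact_force: [-0.3, 0.6, 5.9]
width: 0.0186
gripper_force: 41.2
```

```bash
python3 -c "
from look import *
goto(.546,-.0207,.17,11.6)"
```

```text
tcp [0.4636 0.3403 0.0273] yaw -19.8 units [ 8.01 12.45 -5.72] turn -5.23
```

drive_tool:
  rows:
    - [0, 0, -0.4, 0]
    - [0, 0, -1.4, 0]
    - [0, 0, -2.8, 0]
    - [0.3, 0.4, -4.2, 0]
    - [0.9, 1.4, -5.2, 0]
    - [1.6, 2.5, -5.7, 0]
    - [2.4, 3.7, -5.7, 0]
    - [3.2, 4.9, -5.7, 0]

```text
clock: 17.17
position: [0.4967, 0.1963, 0.1704]
ee_rot: [-0.001, 0.985, -0.171, 0.002]
contact_force: [0.8, 0.5, -0.8]
width: 0.0189
gripper_force: 40.4
```

drive_tool:
  rows:
    - [0.8, 1.2, 0, -0.9]
    - [1.6, 2.4, 0, -1.8]
    - [2.4, 3.7, 0, -2.8]
    - [3.2, 5.0, 0, -3.8]
    - [4.0, 6.2, 0, -4.6]
    - [4.5, 7.0, 0, -5.1]
    - [4.8, 7.5, 0, -5.2]
    - [4.8, 7.5, 0, -5.2]

```text
clock: 17.83
position: [0.5463, -0.023, 0.1688]
ee_rot: [0.001, 0.995, 0.098, 0.0]
contact_force: [0.9, 0.7, -0.3]
width: 0.019
gripper_force: 40.4
```

drive_tool:
  rows:
    - [0, 0, 0.2, 0]
    - [0, 0, 0.7, 0]
    - [0, 0, 1.5, 0]
    - [0, 0, 2.2, 0]
    - [0, 0, 2.5, 0]
    - [0, 0, 2.5, 0]
    - [0, 0, 2.5, 0]
    - [0, 0, 2.5, 0]

```text
clock: 18.5
position: [0.5464, -0.0193, 0.1067]
ee_rot: [0.0, 0.995, 0.1, 0.001]
contact_force: [-0.9, -0.9, 0.0]
width: 0.0189
gripper_force: 40.4
```

```bash
python3 -c "
from look import *
grab('wrist','r3'); held('r3',(1,1)); goto(.546,-.0207,.059,11.6)"
```

```text
-0.05 y [-9.7  7.4] z top 10.3
-0.04 y [-9.1  7.2] z top 10.4
-0.03 y [-9.1  7.3] z top 10.4
-0.02 y [-9.3  7.3] z top 10.5
-0.01 y [-9.5  6.8] z top 10.4
0.0 y [-9.1  6.9] z top 10.5
0.01 y [-9.7  7.4] z top 10.6
0.02 y [-9.9  7.6] z top 10.5
0.03 y [-9.8  7.8] z top 10.5
0.04 y [-9.9  7.7] z top 10.6
0.05 y [-14.5  12.6] z top 10.3
ferrule x [51.7 85.6] all max x 0.1121664047827584
tcp [ 0.5465 -0.0195  0.1069] yaw 11.4 units [-0.03  0.04  1.92] turn -0.03
```

drive_tool:
  rows:
    - [0, 0, 0.2, 0]
    - [0, 0, 0.5, 0]
    - [0, 0, 0.9, 0]
    - [0, 0, 1.3, 0]
    - [0, 0, 1.6, 0]
    - [0, 0, 1.8, 0]
    - [0, 0, 1.85, 0]
    - [0, 0, 1.85, 0]

```text
clock: 19.22
position: [0.5449, -0.02, 0.0597]
ee_rot: [0.0, 0.995, 0.1, -0.001]
contact_force: [-2.4, -1.0, 6.0]
width: 0.0189
gripper_force: 41.2
```

drive_tool:
  rows:
    - [0, 0, 0, 0]
    - [0, 0, 0, 0]
    - [0, 0, 0, 0]
    - [0, 0, 0, 0]
    - [0, 0, -0.3, 0]
    - [0, 0, -1.0, 0]
    - [0, 0, -2.2, 0]
    - [0, 0, -3.5, 0]
  grip: 42

```text
clock: 19.88
position: [0.5446, -0.0195, 0.1472]
ee_rot: [-0.0, 0.995, 0.099, -0.002]
contact_force: [1.6, -0.2, 0.6]
width: 0.042
gripper_force: 0.0
```

Run:
```python
from look import *
grab('wrist','p3'); placed('p3',(.546,-.0207)); goto(.65,.239,.18,24)
```

```text
-0.05 [-8.  11.2] [48.6]
0 [-8.1 11.2] [48.5]
0.02 [-7.9 10.8] [48.5]
0.07 [-16.4  19. ] [50.3]
0.1 [-14.6  17.1] [48.4]
tcp [ 0.5492 -0.0202  0.1546] yaw 11.4 units [ 6.01 -9.36 -0.99] turn -2.1
```

drive_tool:
  rows:
    - [0.3, -0.5, -0.5, -0.3]
    - [1.0, -1.6, -0.9, -0.7]
    - [1.8, -2.8, -1.1, -1.1]
    - [2.6, -4.0, -1.2, -1.5]
    - [3.4, -5.2, -1.2, -1.9]
    - [4.2, -6.4, -1.2, -2.1]
    - [5.0, -7.7, -1.2, -2.1]
    - [5.6, -8.7, -1.2, -2.1]
  grip: 60

```text
clock: 20.6
position: [0.6408, 0.2241, 0.1775]
ee_rot: [-0.0, 0.978, 0.208, 0.001]
contact_force: [-0.0, -1.0, -0.2]
width: 0.06
gripper_force: 0.0
```

drive_tool:
  rows:
    - [0.2, -0.5, 0, 0]
    - [0.2, -0.6, 0, 0]
    - [0.2, -0.6, 0, 0]
    - [0.2, -0.6, 0, 0]
    - [0.2, -0.6, 0, 0]
    - [0.2, -0.6, 0, 0]
    - [0.2, -0.6, 0, 0]
    - [0.2, -0.6, 0, 0]

```text
clock: 21.27
position: [0.6384, 0.2359, 0.1774]
ee_rot: [0.0, 0.978, 0.207, 0.0]
contact_force: [0.3, -0.1, 1.2]
width: 0.0598
gripper_force: 0.0
```

Run:
```python
from look import *
grab('wrist','w25'); fit('w25','25'); goto(.6515,.239,.0265,24)
```

```text
w25 25 len 0.2001 ang 24.2 ferrule w [24] zmed/95 [0.0162 0.0184] grasp from bulb [0.6562 0.2424] from tip [0.6518 0.2404]
tcp [0.6385 0.2361 0.1773] yaw 23.9 units [0.52 0.1  6.03] turn -0.01
```

View pics/w25.png

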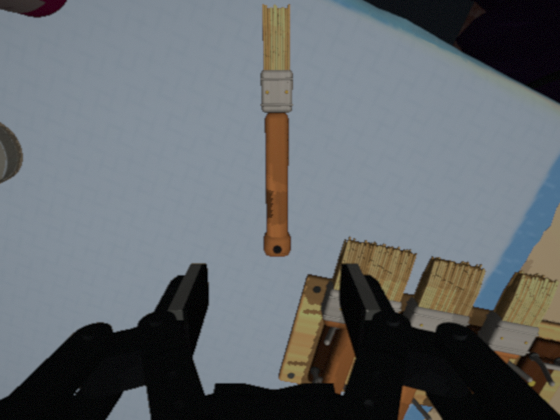

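The picture shows the 25 brush with bulb at (277,245), clear of the seated brushes; the 63 bristle corner is at (350,240).

drive_tool:
  rows:
    - [0.3, 0, 0.3, 0]
    - [0.6, 0.1, 1.2, 0]
    - [0.65, 0.1, 2.4, 0]
    - [0.65, 0.1, 3.6, 0]
    - [0.65, 0.1, 4.6, 0]
    - [0.65, 0.1, 5.4, 0]
    - [0.65, 0.1, 5.8, 0]
    - [0.65, 0.1, 6.05, 0]
  grip: 50

```text
clock: 21.98
position: [0.6536, 0.241, 0.0235]
ee_rot: [0.0, 0.978, 0.208, -0.001]
contact_force: [-0.3, 0.2, 0.4]
width: 0.0501
gripper_force: 0.0
```

drive_tool:
  rows:
    - [0, 0, 0, 0]
    - [0, 0, 0, 0]
    - [0, 0, 0, 0]
    - [0, 0, 0, 0]
    - [0, 0, 0, 0]
    - [0, 0, 0, 0]
    - [0, 0, 0, 0]
    - [0, 0, 0, 0]
  grip: 5
  newtons: 40

```text
clock: 22.65
position: [0.6551, 0.2414, 0.0273]
ee_rot: [-0.0, 0.978, 0.208, 0.001]
contact_force: [-0.9, 0.6, 6.0]
width: 0.0187
gripper_force: 42.8
```

```bash
python3 -c "
from look import *
goto(.5598,-.0885,.17,11.6)"
```

```text
tcp [0.6551 0.2414 0.0273] yaw 24.0 units [-8.84 10.51 -5.73] turn 2.07
```

drive_tool:
  rows:
    - [0, 0, -0.4, 0]
    - [0, 0, -1.4, 0]
    - [0, 0, -2.8, 0]
    - [-0.3, 0.4, -4.2, 0]
    - [-0.9, 1.1, -5.2, 0]
    - [-1.7, 2.0, -5.7, 0]
    - [-2.6, 3.1, -5.7, 0]
    - [-3.5, 4.2, -5.7, 0]

```text
clock: 23.32
position: [0.617, 0.109, 0.1702]
ee_rot: [0.0, 0.978, 0.209, 0.001]
contact_force: [-0.6, -0.1, -0.6]
width: 0.0192
gripper_force: 42.0
```

drive_tool:
  rows:
    - [-0.9, 1.1, 0, 0.4]
    - [-1.8, 2.2, 0, 0.9]
    - [-2.7, 3.3, 0, 1.4]
    - [-3.6, 4.3, 0, 1.8]
    - [-4.4, 5.2, 0, 2.1]
    - [-5.0, 5.9, 0, 2.1]
    - [-5.3, 6.3, 0, 2.1]
    - [-5.3, 6.3, 0, 2.1]

```text
clock: 23.98
position: [0.5595, -0.0903, 0.1686]
ee_rot: [0.0, 0.995, 0.098, -0.0]
contact_force: [-0.6, -0.3, -0.8]
width: 0.0185
gripper_force: 42.0
```

drive_tool:
  rows:
    - [0, 0, 0.2, 0]
    - [0, 0, 0.7, 0]
    - [0, 0, 1.5, 0]
    - [0, 0, 2.2, 0]
    - [0, 0, 2.5, 0]
    - [0, 0, 2.5, 0]
    - [0, 0, 2.5, 0]
    - [0, 0, 2.5, 0]

```text
clock: 24.65
position: [0.561, -0.0876, 0.1066]
ee_rot: [0.0, 0.995, 0.1, 0.001]
contact_force: [0.5, -0.1, 0.2]
width: 0.0184
gripper_force: 42.0
```

```bash
python3 -c "
from look import *
grab('wrist','r4'); held('r4',(1,1)); goto(.5598,-.0885,.0595,11.6)"
```

```text
-0.05 y [-9.4  7.5] z top 10.3
-0.04 y [-9.2  7.6] z top 10.3
-0.03 y [-9.4  7.1] z top 10.3
-0.02 y [-9.8  7.2] z top 10.4
-0.01 y [-9.2  6.5] z top 10.4
0.0 y [-9.1  6.6] z top 10.4
0.01 y [-9.4  7.3] z top 10.5
0.02 y [-10.    7.6] z top 10.6
0.03 y [-9.9  7.4] z top 10.5
0.04 y [-10.    7.6] z top 10.6
0.05 y [-9.1  6.3] z top 11.7
ferrule x [49.9 80. ] all max x 0.11233246658107135
tcp [ 0.5611 -0.0878  0.1069] yaw 11.4 units [-0.06  0.01  1.89] turn -0.03
```

drive_tool:
  rows:
    - [0, 0, 0.2, 0]
    - [0, 0, 0.5, 0]
    - [0, 0, 0.9, 0]
    - [0, 0, 1.3, 0]
    - [0, 0, 1.6, 0]
    - [0, 0, 1.8, 0]
    - [0, 0, 1.85, 0]
    - [0, 0, 1.85, 0]

```text
clock: 25.37
position: [0.5595, -0.0885, 0.0597]
ee_rot: [0.0, 0.995, 0.099, -0.001]
contact_force: [-1.8, -1.3, 3.7]
width: 0.0185
gripper_force: 42.6
```

drive_tool:
  rows:
    - [0, 0, 0, 0]
    - [0, 0, 0, 0]
    - [0, 0, 0, 0]
    - [0, 0, 0, 0]
    - [0, 0, -0.3, 0]
    - [0, 0, -1.0, 0]
    - [0, 0, -2.2, 0]
    - [0, 0, -3.5, 0]
  grip: 42

```text
clock: 26.03
position: [0.559, -0.0878, 0.1472]
ee_rot: [-0.001, 0.995, 0.099, -0.002]
contact_force: [0.9, -0.2, 0.4]
width: 0.0421
gripper_force: 0.0
```

drive_tool:
  rows:
    - [-0.3, -1, -1, 0]
    - [-0.6, -2, -2, 0]
    - [-0.9, -3, -3, 0]
    - [-1.2, -4, -4, 0]
    - [-1.2, -4.5, -5, 0]
    - [-1.2, -4.5, -5, 0]
    - [-1.2, -4.5, -5, 0]
    - [-1.2, -4.5, -5, 0]

```text
clock: 26.7
position: [0.5081, 0.0162, 0.2719]
ee_rot: [0.0, 0.995, 0.099, -0.0]
contact_force: [-0.6, -0.1, -0.7]
width: 0.0424
gripper_force: 0.0
```

Run:
```python
from look import *
grab('wrist','p4')
for c in((.5598,-.0893),(.546,-.0207),(.532,.0479),(.5177,.1165)): print(c); placed('p4',c)
```

```text
(0.5598, -0.0893)
-0.05 [-6.  11.8] [48.5]
0 [-6.4 11.5] [48.5]
0.02 [-6.5 11.3] [48.6]
0.07 [-10.   13.8] [50.3]
0.1 [-8.3 11.6] [48.3]
(0.546, -0.0207)
-0.05 [-7.4 11.4] [48.6]
0 [-7.1 11.6] [48.5]
0.02 [-7.3 11.2] [48.3]
0.07 [-16.   19.7] [50.3]
0.1 [-14.5  17.5] [48.3]
(0.532, 0.0479)
-0.05 [-7.7 11.2] [48.6]
0 [-7.7 10.4] [48.4]
0.02 [-8.  10.6] [48.5]
0.07 [-22.4  24.3] [50.3]
0.1 [-20.8  22.7] [48.4]
(0.5177, 0.1165)
-0.05 [-9.8  8.3] [48.4]
0 [-10.    8.4] [48.6]
0.02 [-9.9  8.4] [48.4]
0.07 [-31.   28.4] [50.3]
0.1 [-29.1  27.3] [48.3]
```

View pics/p4.png

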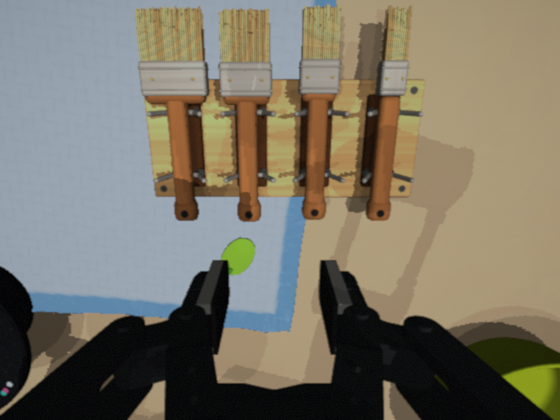

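The picture shows all four brushes seated and level, at columns 180, 247, 315 and 385 going wide to narrow. The widest is at the turntable's end; the turntable is at lower left (10,330). Bristles point away and the gripper is clear.

```bash
python3 -c "
from rig import order
print(order.sign_off())"
```

```text
the job is handed in; nothing more can be done
None
```

All four brushes lie level in their cradles, widest at the turntable's end down to narrowest at the other, bristles pointing away from the robot; the job was handed in at about 27 s.

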